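# Push home a row of tube closures

### The arm

A 6-joint arm with a two-finger parallel gripper is mounted at the origin on the work surface. World frame = base frame: x ahead of the robot, y to its left, z up, the work surface at z = 0. Lengths are in m, angles in rad, forces in N, time in s.
With the tool pointing down it reaches from about 0.375 to 0.975 m from the base axis. Payload 3.8 kg.
Tool frame: the origin (TCP) lies on the centre line of the jaws, within the pads' length; the fingertips stand 8 mm ahead of it and the grasp point (between the pads) lies 11 mm behind it; z points along the fingers, y is the direction in which the jaws open and shut (so a half turn about z gives the same grasp; the last joint's range is limited). The gripper opens to 88 mm and grips with 3 to 60 N. Pads are 18 mm wide; open, the fingers measure 123 mm over their backs; the gripper's body (75 mm by 187 mm) begins 45 mm behind the grasp point.
Start: joints at [-1.146, 0.264, 1.604, -0, 1.274, -0.037], TCP at [0.301, -0.604, 0.222] pointing down, gripper open.
Joint ranges: [-2.63, 2.63], [-0.94, 2.18], [0.31, 2.57], [-1.31, 4.45], [0, 2.66], [-2.55, 2.55]. Speed limits (rad/s): [2.57, 2.57, 3.14, 3.14, 3.14, 3.14].

### API

Orientations are given as a unit quaternion [w, x, y, z].
In Python, from workcell import * gives the robot as it stands. The module is installed in compiled form; this text tells all that it offers.
- The arm moves only by the shell command python3 -m handwheel 'ROWS' [OPENING]. ROWS is JSON, a list of rows, each a list of 6 numbers: the shift along the tool's x, y, z in units of 0.5 m (1.0 is 0.5 m), then the turn, a rotation vector about the tool's x, y, z in units of 30 degrees (1.0 is 30 degrees). In form: [[tx, ty, tz, rx, ry, rz], ...]. A call has 1 to 12 rows; each row shifts and turns the commanded pose from where the row before left it, along the tool's axes as they then stand; what a row does not reach is not made up. A row lasts 1/10 s, in which the tool goes at most 50 mm and 8.59 degrees, less where a joint would pass 70% of its speed; a pose out of reach is approached as far as the arm can. A call with a number of a shift or a turn outside -1 to 1 is refused whole. A call with a gripper value outside its range is refused whole. OPENING is the opening, from -1 (shut) to 1 (fully open), set as the call begins (- or left out, the last holds). The fingers move at their own pace and stop on an object; the grip force is fixed at half the most. Time passes only in rows, so rows that do not move let the fingers close. It gives the time, the measured TCP pose, the force and the opening at its end, in the units of the state.
- state(): the state, without advancing time (a new reading comes with each control period).
- grab_frame(name): name is "scene" or "top"; returns a dict with "frame" (420x560x3 uint8, blue, green, red), "depth" (420x560 float32, m along the optical axis (not along the pixel's ray), 0 where there is no reading), "fx", "fy", "cx", "cy" (pixels), "rvec" (rotation vector, rad) and "tvec" (3), from world to camera coordinates, as OpenCV has them. Camera axes: x right, y down, z forward; pixel columns grow to the right and rows downward; lengths in m; the calibration is good to about 2 mm. A picture is of the moment at which its call begins.
- finish_job(): hands the job in, once; it reports no verdict.
The state is a dict: "time": time; "joint_pos": joint angles; "dq": joint speeds; "joint_torque": joint torques, N m; "tcp_pos": TCP position; "tool_rot": TCP orientation; "wrist_force": force on the tool from outside, world axes, zero at the start; "moment": the same for the moment, N m; "gripper_width": opening from 0.0 (shut) to 1.0 (fully open).
Only numpy, scipy, OpenCV 4.12 (cv2) and the standard library are available. Lean on these libraries where they do the work, as an engineer would, in place of code of your own. Each camera call takes 0.05 s, during which the arm holds its last target.

### The job

The five orange closures on the tubes in one of the two aluminium blocks sit loose, a few millimetres high: run a fingertip along that row from one end to the other, pushing each closure fully home on its tube, in one pass and without taking your finger up and away from the row until the last one is down. Go gently: the tubes are glass and the block must not be shoved out of place or lifted, nor any closure pulled up. Leave the blue closures loose for air and everything else on the bench where it is.

Things in the scene. Friction and masses are not known exactly. Their poses are not given: they have to be found in the camera images.
- orange_block: Aluminium tube block, 210 mm long (its own y), 60 mm wide (x), 60 mm high (z up), about 1.9 kg, standing loose on the work surface. Origin: centre of its underside. Five upright glass tubes, 20 mm across, stand in it in one row along y at 30 mm spacing, rims 106 mm above the surface. Each wears an orange push-on closure whose flat top is 115 mm above the surface when loose, 111 mm when fully home.
- blue_block: A second tube block of the same shape and size, with five blue closures in the same raised position; they stay loose. Origin: centre of its underside, y along its row. The two blocks stand side by side, left and right, and may be exchanged.
- orange1_top (a point): Centre of the flat top of orange closure 1, the one at y = -60 mm in the orange block's frame; it goes down with the closure. Closure: 24 mm across, 26 mm high, the top a shallow cone (about 25 degrees) with a flat 6 mm across in the middle.
- orange2_top (a point): Centre of the flat top of orange closure 2, the one at y = -30 mm in the orange block's frame; it goes down with the closure. Closure: 24 mm across, 26 mm high, the top a shallow cone (about 25 degrees) with a flat 6 mm across in the middle.
- orange3_top (a point): Centre of the flat top of orange closure 3, the one at y = 0 mm in the orange block's frame; it goes down with the closure. Closure: 24 mm across, 26 mm high, the top a shallow cone (about 25 degrees) with a flat 6 mm across in the middle.
- orange4_top (a point): Centre of the flat top of orange closure 4, the one at y = 30 mm in the orange block's frame; it goes down with the closure. Closure: 24 mm across, 26 mm high, the top a shallow cone (about 25 degrees) with a flat 6 mm across in the middle.
- orange5_top (a point): Centre of the flat top of orange closure 5, the one at y = 60 mm in the orange block's frame; it goes down with the closure. Closure: 24 mm across, 26 mm high, the top a shallow cone (about 25 degrees) with a flat 6 mm across in the middle.
- orange1 (a joint): How far orange closure 1 has been pushed down from its loose position, in m: 0 loose, 0.004 fully home (hard stop on the glass rim), negative if pulled up. Moves straight up and down against about 3 N of friction and stays where it is left; no spring. Starts at 0 to 0.0008.
- orange2 (a joint): How far orange closure 2 has been pushed down from its loose position, in m: 0 loose, 0.004 fully home (hard stop on the glass rim), negative if pulled up. Moves straight up and down against about 3 N of friction and stays where it is left; no spring. Starts at 0 to 0.0008.
- orange3 (a joint): How far orange closure 3 has been pushed down from its loose position, in m: 0 loose, 0.004 fully home (hard stop on the glass rim), negative if pulled up. Moves straight up and down against about 3 N of friction and stays where it is left; no spring. Starts at 0 to 0.0008.
- orange4 (a joint): How far orange closure 4 has been pushed down from its loose position, in m: 0 loose, 0.004 fully home (hard stop on the glass rim), negative if pulled up. Moves straight up and down against about 3 N of friction and stays where it is left; no spring. Starts at 0 to 0.0008.
- orange5 (a joint): How far orange closure 5 has been pushed down from its loose position, in m: 0 loose, 0.004 fully home (hard stop on the glass rim), negative if pulled up. Moves straight up and down against about 3 N of friction and stays where it is left; no spring. Starts at 0 to 0.0008.
- blue1 (a joint): The same for blue closure 1, at y = -60 mm in the blue block's frame; starts at 0 to 0.0005 and must be left so.
- blue2 (a joint): The same for blue closure 2, at y = -30 mm in the blue block's frame; starts at 0 to 0.0005 and must be left so.
- blue3 (a joint): The same for blue closure 3, at y = 0 mm in the blue block's frame; starts at 0 to 0.0005 and must be left so.
- blue4 (a joint): The same for blue closure 4, at y = 30 mm in the blue block's frame; starts at 0 to 0.0005 and must be left so.
- blue5 (a joint): The same for blue closure 5, at y = 60 mm in the blue block's frame; starts at 0 to 0.0005 and must be left so.
- marker: A marker pen lying between the blocks, roughly along world x: 135 mm long, 13 mm thick. Origin: middle of its underside. A bystander.
- timer: A flat white bench timer, 65 x 70 x 18 mm. Origin: centre of its underside. A bystander.
- flask: A clear culture flask lying flat behind the blocks, about 170 x 85 x 36 mm, orange screw cap towards its -x. Origin: under its middle. A bystander.
- dishes: A stack of three clear round dishes, 91 mm across, 48 mm high. Origin: centre of its underside. A bystander.
- reagent: A small glass bottle with an orange cap, 54 mm across, 100 mm high, to the left of the blocks. Origin: centre of its underside. A bystander.
- tip_box: A blue pipette-tip box with a clear lid, 85 x 120 x 61 mm, to the right of the blocks. Origin: centre of its underside. A bystander.
- spare_cap: A spare orange closure standing alone on the work surface between or behind the blocks, 24 mm across, 26 mm high. Not part of the job. Origin: centre of its underside. A bystander.
Mind the look-alikes: they are no part of the job. Leave any pink look-alike of the orange_block alone.

How it is judged:
On the way, in this order (a step that is already met when the one before it is completed fails the run):
1. the closure at one end of the orange row is home while the middle one and the two beyond it are still up (((value of joint orange1 above 0.0025 m and value of joint each of orange3, orange4, orange5 below 0.0025 m) or (value of joint orange5 above 0.0025 m and value of joint each of orange1, orange2, orange3 below 0.0025 m))), for 0.1 s.
2. the pass has come past the middle: the first three closures are home and the last is still up (((value of joint each of orange1, orange2, orange3 above 0.0025 m and value of joint orange5 below 0.0025 m) or (value of joint each of orange5, orange4, orange3 above 0.0025 m and value of joint orange1 below 0.0025 m))), for 0.1 s.
3. all five orange closures are home (value of joint each of orange1, orange2, orange3, orange4, orange5 above 0.0025 m), for 0.2 s.
At the end, for the whole second after the job is handed in: All five orange closures are down to within 1.5 mm of fully home, the blue ones are pressed by less than 1.5 mm and not pulled up by 2 mm, both blocks stand upright within 20 mm of where they were, and every bystander is within 20 mm of its place (all of step 3 and value of joint blue1 between -0.002 and 0.0015 m and value of joint blue2 between -0.002 and 0.0015 m and value of joint blue3 between -0.002 and 0.0015 m and value of joint blue4 between -0.002 and 0.0015 m and value of joint blue5 between -0.002 and 0.0015 m and distance of each of orange_block, blue_block, marker, timer, flask, dishes, reagent, tip_box, spare_cap from where it was at the start of the episode below 0.02 m and angle between each of orange_block, blue_block's own z axis and vertical below 0.05 rad and linear speed of orange_block below 0.01 m/s); the robot touches nothing.
It fails at once if the finger is taken up and away from the row (the grasp point more than about 85 mm above the closures) after the first end closure is home and before all are (value of joint any of orange1, orange5 above 0.0025 m and value of joint any of orange1, orange2, orange3, orange4, orange5 below 0.0025 m and z of the grasp point in the frame of orange_block above 0.2 m).
It fails at once if the orange row is pressed or pushed harder than 40 N (contact force between the fingers and orange_block above 40 N).
It fails at once if a closure is pulled up by more than 3 mm, or a blue closure is pushed down by 1.5 mm or more (value of joint any of orange1, orange2, orange3, orange4, orange5, blue1, blue2, blue3, blue4, blue5 below -0.003 m or value of joint any of blue1, blue2, blue3, blue4, blue5 above 0.0015 m).
It fails at once if a block is lifted, tipped, or shoved more than 20 mm (height (world z) of any of orange_block, blue_block above 0.01 m or angle between any of orange_block, blue_block's own z axis and vertical above 0.1 rad or distance of any of orange_block, blue_block from where it was at the start of the episode above 0.02 m).
It fails at once if a bystander is moved more than 20 mm or picked up (distance of any of marker, timer, flask, dishes, reagent, tip_box, spare_cap from where it was at the start of the episode above 0.02 m).
It also fails if it takes over 38 s, if anything falls off the work surface, if the arm or the gripper's body presses on something with over 40 N, if the wrist force passes 120 N, or if a joint passes its speed limit or range.

## Working session

There is one attempt and no reset: what is moved stays moved. The work goes in short steps, Python scripts to look and compute and a shell command to move; the robot and the scene stay as the last step left them, time stands still between calls to the robot, and variables do not carry over. Pictures are saved under pics/ and viewed, and the job is handed in when it is done.

```bash
mkdir -p pics; python3 - <<'E'
from workcell import *
import cv2,numpy as np
print(state())
for n in("scene","top"):
    f=grab_frame(n); cv2.imwrite(f"pics/{n}0.png",f["frame"])
    np.savez(f"{n}0.npz",**f)
    print(n,f["fx"],f["cx"],f["cy"],f["rvec"],f["tvec"])
E
```

```text
{'time': 0.0, 'joint_pos': array([-1.14591235e+00,  2.64748892e-01,  1.60539121e+00, -7.13249895e-06,
        1.27372460e+00, -3.69380777e-02]), 'dq': array([-0.00148242, -0.00084985,  0.00145334, -0.00093115, -0.00074409,
        0.00028581]), 'joint_torque': array([-4.86865902e-04, -5.02103591e+01, -3.56879604e+01,  7.29338103e-02,
        2.92874523e-02, -1.97515046e-04]), 'tcp_pos': array([ 0.3004224 , -0.60360054,  0.22078165]), 'tool_rot': array([-1.11406116e-03,  9.73457429e-01,  2.28865338e-01, -2.22323415e-04]), 'wrist_force': array([ 0.80106998, -0.55886527, -0.09818029]), 'moment': array([-0.01937052,  0.03321431, -0.00601071]), 'gripper_width': 1.0012813826662328}
scene 412.4449482552114 275.13800360331294 204.974443741309 [ 1.84384744  1.95464287 -0.6055793 ] [ 0.06216301 -0.40196042  1.57486959]
top 523.6698933880374 277.6091416928058 213.14812193925272 [ 2.11993462 -2.1495797   0.18072679] [-0.03432273  0.56712585  1.57043507]
```

View pics/scene0.png

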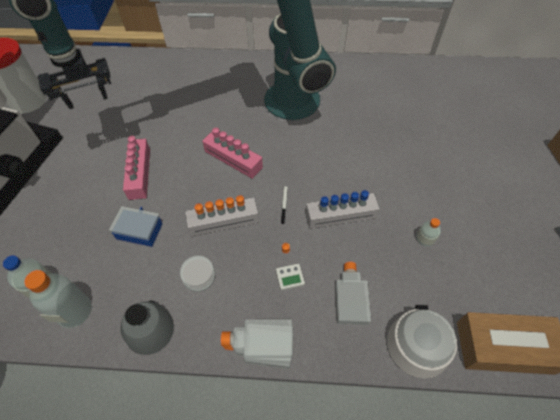

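View pics/top0.png

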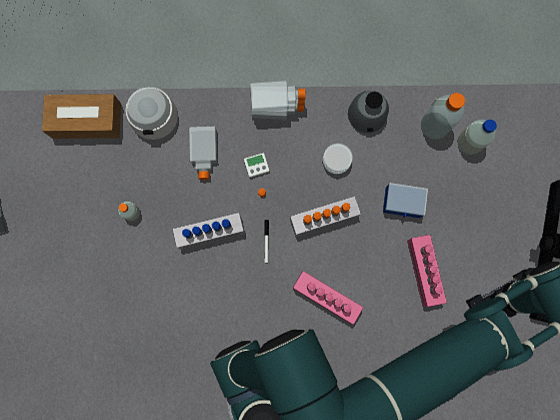

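Orange-closure block: top view about (326,217). The look-alikes are two pink blocks at (328,298) and (428,270), and the loose orange caps are at (262,192), (204,174) and (124,208). The block I want is the silver one with five orange closures. I'll measure it and confirm in a crop.

```bash
cat > h.py <<'E'
import cv2,numpy as np
def load(n):
    f=dict(np.load(n)); return f
def ray(f,u,v,z):
    R=cv2.Rodrigues(f["rvec"])[0];t=f["tvec"].reshape(3)
    c=-R.T@t; d=R.T@np.array([(u-f["cx"])/f["fx"],(v-f["cy"])/f["fy"],1]); s=(z-c[2])/d[2]; return c+s*d
def blobs(f,hl,hh):
    h=cv2.cvtColor(f["frame"],cv2.COLOR_BGR2HSV)
    m=cv2.inRange(h,(hl,150,90),(hh,255,255))
    n,l,s,c=cv2.connectedComponentsWithStats(m)
    return [(c[i],s[i,4]) for i in range(1,n) if s[i,4]>20]
E
python3 - <<'E'
from h import *
for n in("scene","top"):
    f=load(n+"0.npz")
    P=[]
    for c,a in blobs(f,5,16):
        p=ray(f,*c,0.104)
        x=np.round(p[:2],4)
        print(n,np.round(c,1),a,x)
    for c,a in blobs(f,105,125):
        if a<150: print(n,'blue',np.round(c,1),a,np.round(ray(f,*c,.104)[:2],4))
f=load("top0.npz")
cv2.imwrite("pics/crop.png",cv2.resize(f["frame"][170:260,160:380],None,fx=3.5,fy=3.5,interpolation=cv2.INTER_CUBIC))
E
```

```text
scene [239.7 200.4] 64 [ 0.5431 -0.1293]
scene [229.5 202.2] 60 [ 0.5509 -0.1582]
scene [219.2 204.1] 59 [ 0.5591 -0.187 ]
scene [208.9 206.2] 63 [ 0.568  -0.2156]
scene [198.8 208.3] 63 [ 0.5767 -0.2434]
scene [434.7 222.4] 60 [0.5883 0.4198]
scene [285.3 247.6] 60 [0.6893 0.0102]
scene [349.6 265.6] 77 [0.7328 0.1801]
scene [ 36.7 280.8] 398 [ 0.8209 -0.626 ]
scene [225.7 340.2] 150 [ 0.9426 -0.1183]
scene blue [364.5 193.8] 35 [0.501  0.2318]
scene blue [354.6 195.7] 34 [0.5094 0.2027]
scene blue [344.6 197.2] 38 [0.516  0.1736]
scene blue [324.3 200. ] 35 [0.529  0.1151]
scene blue [334.5 199. ] 37 [0.5239 0.1444]
scene blue [ 10.4 262.1] 141 [ 0.7727 -0.7171]
top [301.   99.3] 152 [ 0.9131 -0.1194]
top [456.4 100.2] 202 [ 0.9036 -0.6001]
top [ 58.9 115.3] 35 [0.8717 0.6267]
top [ 87.  104.8] 31 [0.9046 0.5418]
top [ 87.  117.7] 51 [0.8629 0.5398]
top [203.1 174.5] 75 [0.6783 0.1811]
top [261.5 191.9] 49 [0.6223 0.0054]
top [340.8 208. ] 106 [ 0.5702 -0.2308]
top [122.6 207.2] 56 [0.5815 0.4205]
top [321.9 214. ] 103 [ 0.5528 -0.1739]
top [307.5 218.5] 52 [ 0.5397 -0.1307]
top blue [490. 125.] 114 [ 0.8222 -0.6974]
top blue [225.1 222.6] 43 [0.5307 0.1145]
top blue [215.2 225. ] 41 [0.5239 0.1436]
top blue [205.2 227.6] 45 [0.5166 0.1735]
top blue [195.7 229.9] 45 [0.5102 0.2014]
top blue [185.6 232.4] 45 [0.5031 0.2313]
```

View pics/crop.png

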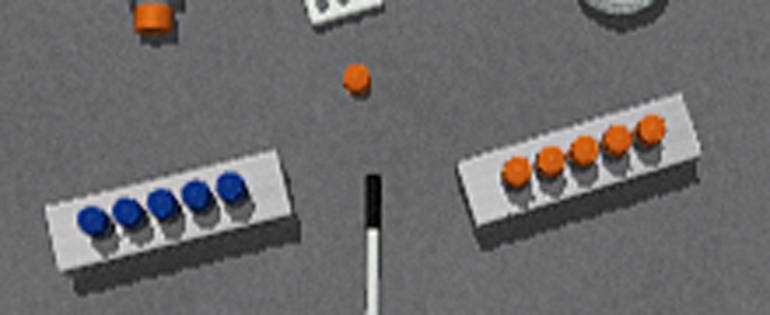

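The crop shows the silver block with five orange closures on the right (crop x 517–651, y 172–128) and the blue row on the left. Next I'll triangulate across both views.

```bash
python3 - <<'E'
from h import *
S=load("scene0.npz");T=load("top0.npz")
for f in(S,T): R=cv2.Rodrigues(f["rvec"])[0];print("cam",np.round(-R.T@f["tvec"].reshape(3),3))
def tri(a,b):
    Ps=[np.hstack([cv2.Rodrigues(f["rvec"])[0],f["tvec"].reshape(3,1)]) for f in(S,T)]
    n=[np.array([[(u-f["cx"])/f["fx"]],[(v-f["cy"])/f["fy"]]]) for f,(u,v) in((S,a),(T,b))]
    X=cv2.triangulatePoints(Ps[0],Ps[1],*n);return (X[:3]/X[3]).ravel()
sc=[c for c,a in blobs(S,5,16)][:5]
print(tri(sc[0],(307.5,218.5)),tri((sc[1]+sc[2])/2,(321.9,214)),tri((sc[3]+sc[4])/2,(340.8,208)))
for z in(.100,.104,.108,.112):print(z,ray(S,*sc[2],z)[:2], ray(T,*(np.array([307.5,218.5])+4/3*(np.array([14.4,-4.5]))),z)[:2])
# block top face via depth: bright low-sat pixels
for n,f in(("S",S),("T",T)):
    h=cv2.cvtColor(f["frame"],cv2.COLOR_BGR2HSV); d=f["depth"]
    v,u=np.mgrid[:420,:560]; R=cv2.Rodrigues(f["rvec"])[0]
    pc=np.stack([(u-f["cx"])/f["fx"]*d,(v-f["cy"])/f["fy"]*d,d],-1)
    w=(pc-f["tvec"].reshape(3))@R
    near=(d>0)&(np.hypot(w[...,0]-.558,w[...,1]+.188)<.13)
    m=near&(abs(w[...,2]-.06)<.006)
    r=cv2.minAreaRect(w[m][:,:2].astype(np.float32)*1000);print(n,"block top",r,w[m][:,2].mean())
    m=near&(w[...,2]>.098); print(n,"caps",m.sum(),w[m].mean(0),w[m][:,2].max())
E
```

```text
cam [1.207 0.031 1.09 ]
cam [ 0.297 -0.038  1.643]
[ 0.54029169 -0.13049103  0.09970844] [ 0.55307427 -0.17372247  0.10102929] [ 0.57047524 -0.2307969   0.10101021]
0.1 [ 0.55649498 -0.18785427] [ 0.55767171 -0.18879136]
0.104 [ 0.55912082 -0.18697099] [ 0.55699634 -0.1883998 ]
0.108 [ 0.56174667 -0.1860877 ] [ 0.55632098 -0.18800824]
0.112 [ 0.56437251 -0.18520442] [ 0.55564562 -0.18761667]
S block top ((556.2883911132812, -186.2124481201172), (62.385398864746094, 209.43893432617188), 16.947174072265625) 0.06074074309609408
S caps 320 [ 0.55923714 -0.18578632  0.11064871] 0.11870821474570684
T block top ((556.105224609375, -187.70074462890625), (60.90388488769531, 210.42112731933594), 16.789344787597656) 0.059394509053511596
T caps 268 [ 0.55535686 -0.18649106  0.11062379] 0.12224876836490968
```

Block centre is about (0.5565, -0.187) with yaw about 16.8°, and both views agree to within 1.5 mm. I'll start at the far-right end closure, about (0.574, -0.2445), and work towards (0.539, -0.130). The fingers will be shut with tool x along the row, so the 18 mm pad width lies along it.

```bash
python3 -m handwheel '[[0.067,-0.033,0,0,0,0],[0.067,-0.033,0,0,0,0],[0.067,-0.033,0,0,0,0],[0.067,-0.033,0,0,0,0],[0.067,-0.033,0,0,0,0],[0.067,-0.033,0,0,0,0],[0.067,-0.033,0,0,0,0],[0.067,-0.033,0,0,0,0],[0.067,-0.033,0,0,0,0],[0.067,-0.033,0,0,0,0],[0.067,-0.033,0,0,0,0],[0.067,-0.033,0,0,0,0]]' -1
python3 -m handwheel '[[0,0,0,0,0,-0.268],[0,0,0,0,0,-0.268],[0,0,0,0,0,-0.268],[0,0,0,0,0,-0.268],[0,0,0,0,0,-0.268],[0,0,0,0,0,-0.268],[0,0,0,0,0,-0.268],[0,0,0,0,0,-0.268],[0,0,0,0,0,-0.268],[0,0,0,0,0,-0.268],[0,0,0,0,0,0],[0,0,0,0,0,0]]'
cat > g.py <<'E'
from workcell import *
import numpy as np
from scipy.spatial.transform import Rotation as Ro
s=state();q=s["tool_rot"];R=Ro.from_quat([q[1],q[2],q[3],q[0]]).as_matrix()
print("t",s["time"],"tcp",np.round(s["tcp_pos"],4),"F",np.round(s["wrist_force"],2),"w",round(s["gripper_width"],3),"q",np.round(s["joint_pos"],2))
print("x",np.round(R[:,0],4),"y",np.round(R[:,1],4),"z",np.round(R[:,2],4))
c=np.array([.5565,-.187]);d=np.array([-.289,.957])
p=s["tcp_pos"]
print("along row (block y) mm",round((p[:2]-c)@d*1000,1),"across(perp) mm",round((p[:2]-c)@np.array([.957,.289])*1000,1),"tip z",round(p[2]*1000+8*R[2,2],2))
A=c-.06*d
print("to end: tool units",np.round(R.T@(np.r_[A,.128]-p)/.5,4))
print("yaw err deg",np.degrees(np.arctan2(d[1],d[0])-np.arctan2(R[1,0],R[0,0])))
E
python3 g.py
```

```text
time: 1.3
tcp_pos: [0.5728, -0.2464, 0.2216]
tool_rot: [-0.0, 0.973, 0.229, -0.0]
wrist_force: [0.7, -0.2, 0.3]
gripper_width: 0.004
time: 2.5
tcp_pos: [0.5722, -0.2478, 0.2216]
tool_rot: [-0.0, 0.597, 0.802, -0.0]
wrist_force: [0.5, -0.1, -0.6]
gripper_width: 0.002
t 2.5 tcp [ 0.5722 -0.2478  0.2216] F [ 0.48 -0.11 -0.63] w 0.002 q [-0.45  0.17  1.72  0.    1.25 -0.74]
x [-2.868e-01  9.580e-01  6.000e-04] y [ 9.580e-01  2.868e-01 -6.000e-04] z [-7.e-04  4.e-04 -1.e+00]
along row (block y) mm -62.7 across(perp) mm -2.6 tip z 213.63
to end: tool units [0.0054 0.0052 0.1873]
yaw err deg 0.13482889183248015
```

```bash
python3 -m handwheel '[[0.003,0.003,0.03,0,0,0],[0.002,0.002,0.03,0,0,0],[0,0,0.03,0,0,0],[0,0,0.03,0,0,0],[0,0,0.03,0,0,0],[0,0,0.02,0,0,0],[0,0,0.012,0,0,0],[0,0,0,0,0,0],[0,0,0,0,0,0]]'
python3 - <<'E'
from workcell import *
import cv2
for n in("scene","top"):
    f=grab_frame(n)["frame"]
    c=f[150:260,160:300] if n=="scene" else f[150:290,220:420]
    cv2.imwrite(f"pics/{n}1.png",cv2.resize(c,None,fx=4,fy=4,interpolation=cv2.INTER_CUBIC))
E
python3 g.py
```

```text
time: 3.4
tcp_pos: [0.5745, -0.245, 0.1315]
tool_rot: [0.0, 0.596, 0.803, 0.0]
wrist_force: [-0.7, -0.2, 0.2]
gripper_width: 0.003
t 3.5 tcp [ 0.5748 -0.2452  0.1321] F [0.53 0.72 0.65] w 0.005 q [-0.44  0.24  1.81  0.    1.09 -0.74]
x [-0.29    0.957  -0.0012] y [0.957  0.29   0.0014] z [ 1.7e-03 -8.0e-04 -1.0e+00]
along row (block y) mm -60.9 across(perp) mm 0.7 tip z 124.14
to end: tool units [ 0.002  -0.0014  0.0083]
yaw err deg -0.05315002826465768
```

View pics/scene1.png

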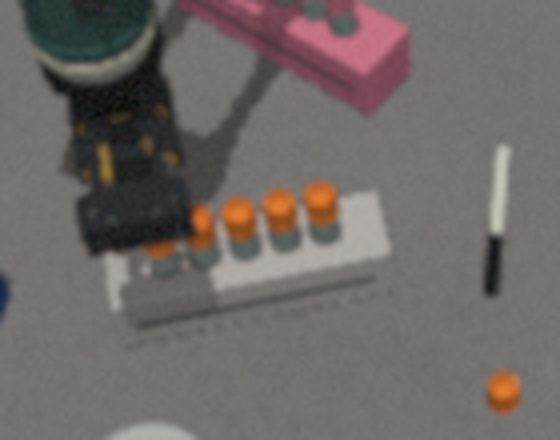

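The shut fingers stand over the left-end closure (crop about (160,245)) and the other four are clear. I'll go down in small steps and watch the force.

```bash
python3 -m handwheel '[[0,0,0.006,0,0,0],[0,0,0.006,0,0,0],[0,0,0.004,0,0,0],[0,0,0,0,0,0]]'; python3 g.py|sed -n '1p;3p'
python3 -m handwheel '[[0,0,0.002,0,0,0],[0,0,0.002,0,0,0],[0,0,0,0,0,0]]';python3 g.py|sed -n '1p;3p'
```

```text
time: 3.9
tcp_pos: [0.5737, -0.2446, 0.1226]
tool_rot: [-0.0, 0.596, 0.803, -0.0]
wrist_force: [-0.3, 0.3, 0.0]
gripper_width: 0.005
t 3.9 tcp [ 0.5737 -0.2446  0.1226] F [-0.32  0.27  0.04] w 0.005 q [-0.44  0.25  1.82  0.    1.08 -0.74]
along row (block y) mm -60.1 across(perp) mm -0.2 tip z 114.58
time: 4.2
tcp_pos: [0.574, -0.2448, 0.1209]
tool_rot: [-0.0, 0.596, 0.803, -0.0]
wrist_force: [-0.3, 0.6, 0.6]
gripper_width: 0.005
t 4.2 tcp [ 0.574  -0.2448  0.1209] F [-0.28  0.63  0.56] w 0.005 q [-0.44  0.25  1.82 -0.    1.08 -0.74]
along row (block y) mm -60.3 across(perp) mm 0.0 tip z 112.94
```

```bash
python3 -m handwheel '[[0,0,0.001,0,0,0],[0,0,0.001,0,0,0],[0,0,0,0,0,0]]';python3 g.py|sed -n '1p;3p'
python3 -m handwheel '[[0,0,0.001,0,0,0],[0,0,0.001,0,0,0],[0,0,0,0,0,0]]';python3 g.py|sed -n '1p;3p'
```

```text
time: 4.5
tcp_pos: [0.5741, -0.2448, 0.1201]
tool_rot: [-0.0, 0.596, 0.803, 0.0]
wrist_force: [0.0, 0.8, -0.8]
gripper_width: 0.005
t 4.5 tcp [ 0.5741 -0.2448  0.1201] F [ 0.    0.76 -0.76] w 0.005 q [-0.44  0.25  1.82  0.    1.07 -0.74]
along row (block y) mm -60.4 across(perp) mm 0.1 tip z 112.07
time: 4.8
tcp_pos: [0.574, -0.2448, 0.119]
tool_rot: [-0.0, 0.596, 0.803, 0.0]
wrist_force: [0.3, 1.1, 0.1]
gripper_width: 0.008
t 4.8 tcp [ 0.574  -0.2448  0.119 ] F [0.26 1.06 0.1 ] w 0.008 q [-0.44  0.25  1.82  0.    1.07 -0.74]
along row (block y) mm -60.4 across(perp) mm 0.1 tip z 111.0
```

```bash
python3 - <<'E'
from workcell import *
import cv2
f=grab_frame("scene")["frame"]
cv2.imwrite("pics/scene2.png",cv2.resize(f[180:240,170:270],None,fx=8,fy=8,interpolation=cv2.INTER_CUBIC))
E
```

```text
(no output)
```

View pics/scene2.png

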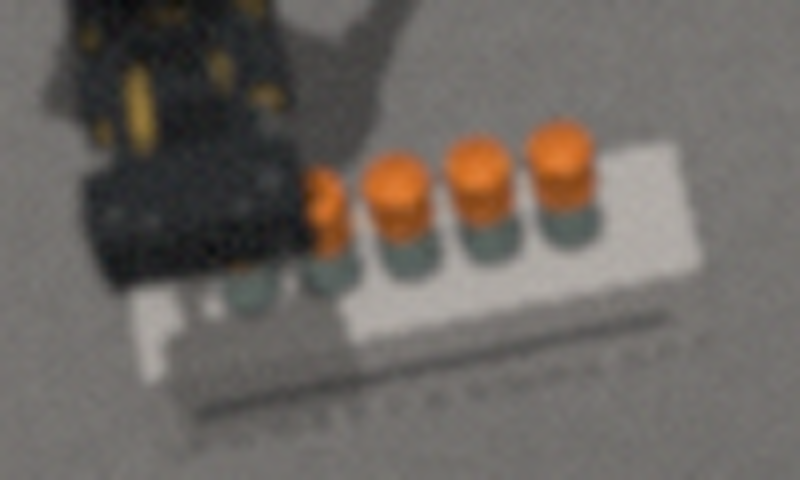

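Scene view: the finger hides the top of the end closure and the tube below it is still visible. There is no clear contact force yet, so I'll continue in half-millimetre steps.

```bash
for i in 1 2 3; do :; done; python3 -m handwheel '[[0,0,0.001,0,0,0]]'|sed -n '1,2p;4p'; python3 -m handwheel '[[0,0,0.001,0,0,0]]'|sed -n '1,2p;4p'; python3 -m handwheel '[[0,0,0.0,0,0,0]]'|sed -n '1,2p;4p'; python3 g.py|sed -n '1p;3p'
```

```text
time: 4.95
tcp_pos: [0.5741, -0.2448, 0.1187]
wrist_force: [0.3, 0.3, 0.5]
time: 5.05
tcp_pos: [0.5741, -0.2448, 0.1181]
wrist_force: [0.6, -0.3, -0.3]
time: 5.15
tcp_pos: [0.574, -0.2447, 0.118]
wrist_force: [0.3, 0.1, 0.5]
t 5.15 tcp [ 0.574  -0.2447  0.118 ] F [0.3  0.07 0.51] w 0.006 q [-0.44  0.25  1.82  0.    1.07 -0.74]
along row (block y) mm -60.3 across(perp) mm 0.1 tip z 110.0
```

```bash
for i in 1; do :; done; python3 -m handwheel '[[0,0,0.001,0,0,0]]'|sed -n '1,2p;4p'; python3 -m handwheel '[[0,0,0.001,0,0,0]]'|sed -n '1,2p;4p'; python3 -m handwheel '[[0,0,0.001,0,0,0]]'|sed -n '1,2p;4p'; python3 g.py|sed -n '3p'
```

```text
time: 5.25
tcp_pos: [0.5741, -0.2448, 0.1177]
wrist_force: [0.2, -0.4, -0.3]
time: 5.35
tcp_pos: [0.5741, -0.2448, 0.1171]
wrist_force: [-0.1, -0.1, -0.5]
time: 5.45
tcp_pos: [0.5741, -0.2448, 0.1166]
wrist_force: [-0.2, -0.1, 0.3]
along row (block y) mm -60.4 across(perp) mm 0.1 tip z 108.55
```

```bash
python3 - <<'E'
from workcell import *
from h import *
for n in("scene","top"):
    f=grab_frame(n);d=f["depth"]
    v,u=np.mgrid[:420,:560]; R=cv2.Rodrigues(f["rvec"])[0]
    pc=np.stack([(u-f["cx"])/f["fx"]*d,(v-f["cy"])/f["fy"]*d,d],-1)
    w=(pc-f["tvec"].reshape(3))@R
    c=np.array([.5565,-.187]);D=np.array([-.289,.957]);P=np.array([.957,.289])
    a=(w[...,:2]-c)@D; b=(w[...,:2]-c)@P
    hs=cv2.cvtColor(f["frame"],cv2.COLOR_BGR2HSV)
    m=(d>0)&(hs[...,2]<70)&(w[...,2]>.09)&(abs(a+.06)<.05)&(abs(b)<.12)
    q=np.c_[a[m],b[m],w[m][:,2]]*1000
    print(n,m.sum(),np.percentile(q,[0,2,10,50,90,98,100],axis=0).round(0))
    if n=="scene": # bottom-most dark pixels profile
        for z0 in range(95,200,8):
            k=(q[:,2]>=z0)&(q[:,2]<z0+8)
            if k.sum()>3: print(z0,k.sum(),q[k][:,0].min().round(),q[k][:,0].max().round(),q[k][:,1].min().round(),q[k][:,1].max().round())
E
```

```text
scene 2850 [[-110. -120.  177.]
 [-102. -112.  205.]
 [ -88.   -3.  223.]
 [ -56.   33.  367.]
 [ -25.   81.  493.]
 [ -13.   92.  554.]
 [ -10.   96.  581.]]
191 16 -82.0 -47.0 27.0 84.0
199 61 -91.0 -25.0 -9.0 87.0
top 1865 [[-110. -119.  200.]
 [-103. -100.  217.]
 [ -83.  -67.  238.]
 [ -44.  -27.  490.]
 [ -23.   36.  512.]
 [ -12.   82.  530.]
 [ -10.   93.  582.]]
```

```bash
python3 -m handwheel '[[0,0,0.001,0,0,0]]'|sed -n '2p;4p'; python3 -m handwheel '[[0,0,0.001,0,0,0]]'|sed -n '2p;4p'; python3 -m handwheel '[[0,0,0.001,0,0,0]]'|sed -n '1,2p;4p'; python3 -c "
from workcell import *
import cv2,numpy as np
print(np.round(state()['joint_torque'],2))
f=grab_frame('scene');np.savez('scene3.npz',**f);f=f['frame']
cv2.imwrite('pics/scene3.png',cv2.resize(f[175:235,175:255],None,fx=10,fy=10,interpolation=cv2.INTER_CUBIC))"
```

```text
tcp_pos: [0.5741, -0.2448, 0.1161]
wrist_force: [-0.2, -0.1, 0.7]
tcp_pos: [0.5741, -0.2448, 0.1156]
wrist_force: [0.9, -0.5, 0.8]
time: 5.85
tcp_pos: [0.5741, -0.2448, 0.1151]
wrist_force: [0.2, 0.8, -0.3]
[-0.000e+00 -4.663e+01 -3.264e+01  4.000e-02  7.000e-02 -0.000e+00]
```

View pics/scene3.png

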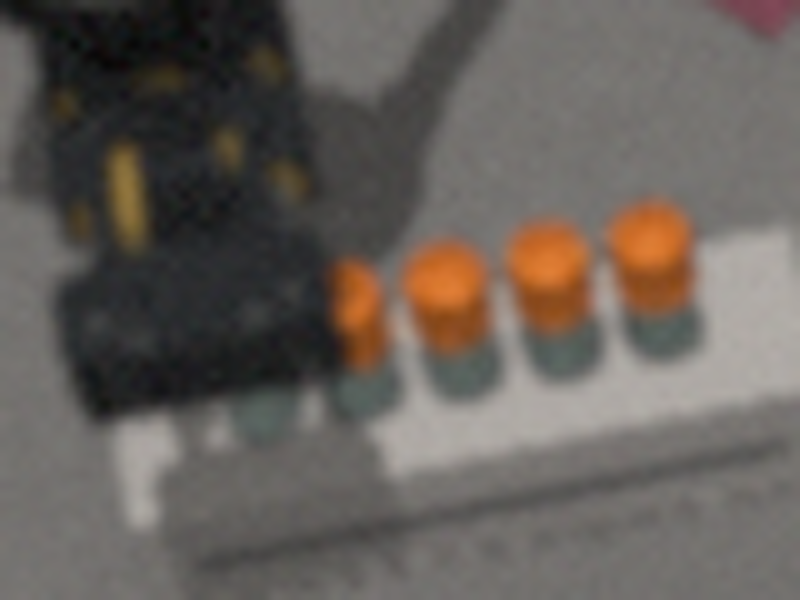

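```bash
python3 - <<'E'
from h import *
f=load("scene3.npz")
for along in(-97.5,-60,-22.5):
  for z in(.160,.171,.18,.19):
    p=np.array([.5565,-.187])+along/1000*np.array([-.289,.957])+.0935*np.array([.957,.289])
    u,_=cv2.projectPoints(np.array([[p[0],p[1],z]]),f["rvec"],f["tvec"],np.array([[f["fx"],0,f["cx"]],[0,f["fx"],f["cy"]],[0,0,1.]]),None)
    print(along,z,u.ravel().round(1), ((u.ravel()-175)*10).round())
d=f["depth"]; v,u=np.mgrid[:420,:560]; R=cv2.Rodrigues(f["rvec"])[0]
w=(np.stack([(u-f["cx"])/f["fx"]*d,(v-f["cy"])/f["fy"]*d,d],-1)-f["tvec"].reshape(3))@R
c=np.array([.5565,-.187])
for r in range(196,222,2):
    q=w[r,196]; print(r,d[r,196].round(3),((q[:2]-c)@[-.289,.957]*1000).round(),((q[:2]-c)@[.957,.289]*1000).round(),(q[2]*1000).round(), f["frame"][r,196])
E
```

```text
-97.5 0.16 [185.4 227.6] [104. 526.]
-97.5 0.171 [184.5 225.4] [ 95. 504.]
-97.5 0.18 [183.8 223.6] [ 88. 486.]
-97.5 0.19 [183.1 221.6] [ 81. 466.]
-60 0.16 [199.6 224.6] [246. 496.]
-60 0.171 [198.9 222.5] [239. 475.]
-60 0.18 [198.3 220.7] [233. 457.]
-60 0.19 [197.6 218.7] [226. 437.]
-22.5 0.16 [213.7 221.8] [387. 468.]
-22.5 0.171 [213.1 219.6] [381. 446.]
-22.5 0.18 [212.6 217.8] [376. 428.]
-22.5 0.19 [212.  215.7] [370. 407.]
196 1.084 -54.0 32.0 204.0 [29 29 32]
198 1.038 -52.0 64.0 239.0 [36 35 31]
200 1.034 -53.0 70.0 239.0 [48 44 44]
202 1.03 -53.0 76.0 240.0 [48 49 46]
204 1.028 -54.0 82.0 239.0 [51 44 44]
206 1.025 -55.0 87.0 238.0 [47 44 39]
208 1.022 -56.0 93.0 238.0 [43 41 40]
210 1.029 -57.0 93.0 229.0 [32 34 32]
212 1.052 -60.0 84.0 207.0 [38 39 36]
214 1.054 -61.0 87.0 203.0 [46 47 50]
216 1.219 -75.0 -2.0 61.0 [102 104 107]
218 1.214 -76.0 5.0 61.0 [138 140 144]
220 1.211 -77.0 12.0 61.0 [103 106 110]
```

The wrist shows no load although the reported tip height is 107 mm. The closure gives about 4 mm of 3 N warning before its stop, so I can keep descending in steps of 2 mm or less, checking force each time.

```bash
python3 -m handwheel '[[0,0,0.002,0,0,0]]'|sed -n '2p;4p'; python3 -m handwheel '[[0,0,0.002,0,0,0]]'|sed -n '1,2p;4p'
```

```text
tcp_pos: [0.5742, -0.2448, 0.1142]
wrist_force: [-0.1, 0.1, -0.2]
time: 6.1
tcp_pos: [0.5741, -0.2448, 0.113]
wrist_force: [-0.1, 0.0, -0.3]
```

```bash
python3 - <<'E'
from h import *
f=load("scene0.npz")
K=np.array([[f["fx"],0,f["cx"]],[0,f["fx"],f["cy"]],[0,0,1.]])
p=np.array([.3004,-.6036,.2208]);y=np.array([.446,-.895,0]);x=np.array([.895,.4456,0])
for nm,o in(("tip",-.008),("gp",.011),("body",.056),("b2",.088)):
  for s in(-.053,.053):
    u,_=cv2.projectPoints((p+y*s+[0,0,o])[None],f["rvec"],f["tvec"],K,None);print(nm,s,u.ravel().round(1))
cv2.imwrite("pics/g0.png",cv2.resize(f["frame"][40:120,20:130],None,fx=7,fy=7,interpolation=cv2.INTER_CUBIC))
E
```

```text
tip -0.053 [108.6 103.2]
tip 0.053 [ 73.5 113. ]
gp -0.053 [106.4  98.4]
gp 0.053 [ 70.8 108.3]
body -0.053 [100.9  86.7]
body 0.053 [64.2 96.7]
b2 -0.053 [96.9 78. ]
b2 0.053 [59.2 88. ]
```

View pics/g0.png

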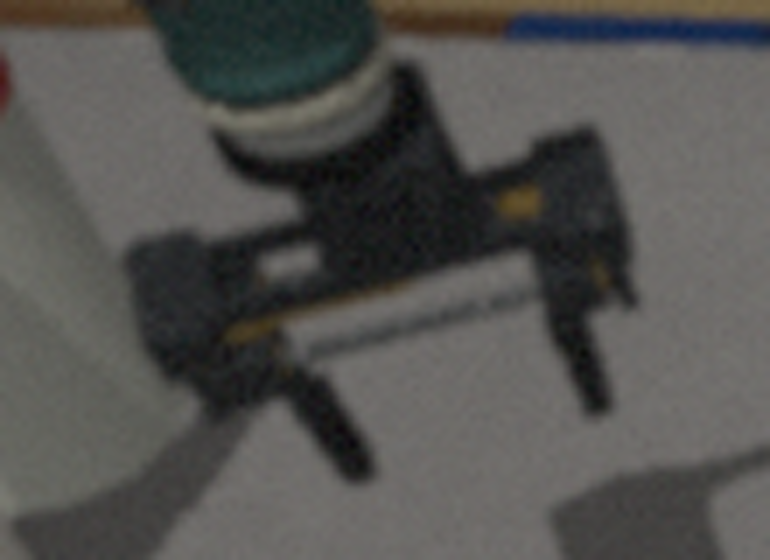

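In the start picture the fingertips sit at about (71,108) and (105,99). That is roughly 19 mm above where the stated 8 mm tip offset puts them, so the real tip is higher than assumed, which fits the lack of contact. I'll keep going down with the force guard.

```bash
python3 -m handwheel '[[0,0,0.002,0,0,0],[0,0,0.002,0,0,0]]'|sed -n '2p;4p'; python3 -m handwheel '[[0,0,0.002,0,0,0],[0,0,0.002,0,0,0]]'|sed -n '1,2p;4p'
```

```text
tcp_pos: [0.5741, -0.2448, 0.111]
wrist_force: [-0.1, -0.5, -0.5]
time: 6.5
tcp_pos: [0.5741, -0.2448, 0.109]
wrist_force: [0.8, 0.7, 0.3]
```

```bash
python3 -m handwheel '[[0,0,0.002,0,0,0]]'|sed -n '1,2p;4p'
```

```text
time: 6.6
tcp_pos: [0.5741, -0.2448, 0.108]
wrist_force: [0.2, 0.3, 0.2]
```

```bash
python3 -m handwheel '[[0,0,0.002,0,0,0]]'|sed -n '1,2p;4p'
```

```text
time: 6.7
tcp_pos: [0.5741, -0.2448, 0.107]
wrist_force: [0.3, 0.1, -1.0]
```

```bash
python3 -m handwheel '[[0,0,0.002,0,0,0]]'|sed -n '1,2p;4p';python3 -m handwheel '[[0,0,0.001,0,0,0]]'|sed -n '1,2p;4p'
```

```text
time: 6.8
tcp_pos: [0.5741, -0.2448, 0.106]
wrist_force: [-0.6, -0.6, -0.7]
time: 6.9
tcp_pos: [0.574, -0.2448, 0.1054]
wrist_force: [-0.6, 0.0, 0.7]
```

```bash
python3 -m handwheel '[[0,0,0.001,0,0,0]]'|sed -n '1,2p;4p';python3 -m handwheel '[[0,0,0.001,0,0,0]]'|sed -n '1,2p;4p'
```

```text
time: 7.0
tcp_pos: [0.5741, -0.2448, 0.105]
wrist_force: [-0.1, 0.6, -0.5]
time: 7.1
tcp_pos: [0.5741, -0.2448, 0.1046]
wrist_force: [-0.5, 0.0, -0.3]
```

```bash
python3 -m handwheel '[[0,0,0.001,0,0,0]]'|sed -n '1,2p;4p';python3 -m handwheel '[[0,0,0.001,0,0,0]]'|sed -n '1,2p;4p'
```

```text
time: 7.2
tcp_pos: [0.5741, -0.2448, 0.1041]
wrist_force: [-0.9, -0.3, 0.1]
time: 7.3
tcp_pos: [0.5741, -0.2448, 0.1036]
wrist_force: [0.5, 0.6, -0.3]
```

```bash
python3 -m handwheel '[[0,0,0.001,0,0,0]]'|sed -n '1,2p;4p';python3 -m handwheel '[[0,0,0.001,0,0,0]]'|sed -n '1,2p;4p'
```

```text
time: 7.4
tcp_pos: [0.5741, -0.2448, 0.1031]
wrist_force: [-0.5, -0.1, -0.5]
time: 7.5
tcp_pos: [0.5741, -0.2448, 0.1026]
wrist_force: [0.1, 0.3, -0.3]
```

```bash
python3 -m handwheel '[[0,0,0.001,0,0,0]]'|sed -n '1,2p;4p';python3 -m handwheel '[[0,0,0.001,0,0,0]]'|sed -n '1,2p;4p'
```

```text
time: 7.6
tcp_pos: [0.5741, -0.2448, 0.1021]
wrist_force: [-1.1, -0.5, -0.5]
time: 7.7
tcp_pos: [0.5741, -0.2448, 0.1015]
wrist_force: [-0.3, -0.2, 0.1]
```

```bash
python3 -m handwheel '[[0,0,0.001,0,0,0]]'|sed -n '1,2p;4p';python3 -m handwheel '[[0,0,0.001,0,0,0]]'|sed -n '1,2p;4p'
```

```text
time: 7.8
tcp_pos: [0.5741, -0.2448, 0.101]
wrist_force: [-0.5, 0.4, 0.2]
time: 7.9
tcp_pos: [0.5741, -0.2448, 0.1006]
wrist_force: [-0.1, -1.2, -0.5]
```

```bash
python3 - <<'E'
from workcell import *
from h import *
for n in("scene","top"):
    f=grab_frame(n);np.savez(n+"4.npz",**f)
    g=f["frame"]; g=g[165:235,165:265] if n=="scene" else g[170:290,260:420]
    g=np.clip(g.astype(float)*1.6,0,255).astype(np.uint8)
    k=8 if n=="scene" else 5
    cv2.imwrite(f"pics/{n}4.png",cv2.resize(g,None,fx=k,fy=k,interpolation=cv2.INTER_CUBIC))
E
```

```text
(no output)
```

View pics/scene4.png

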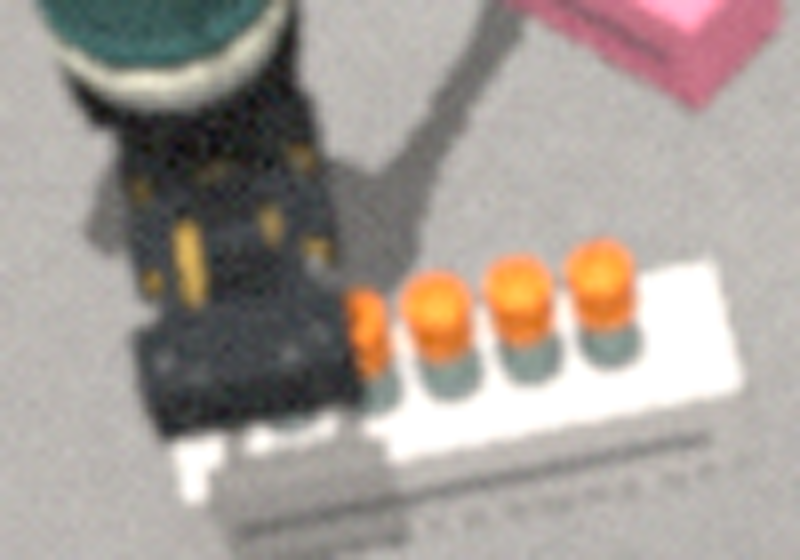

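View pics/top4.png

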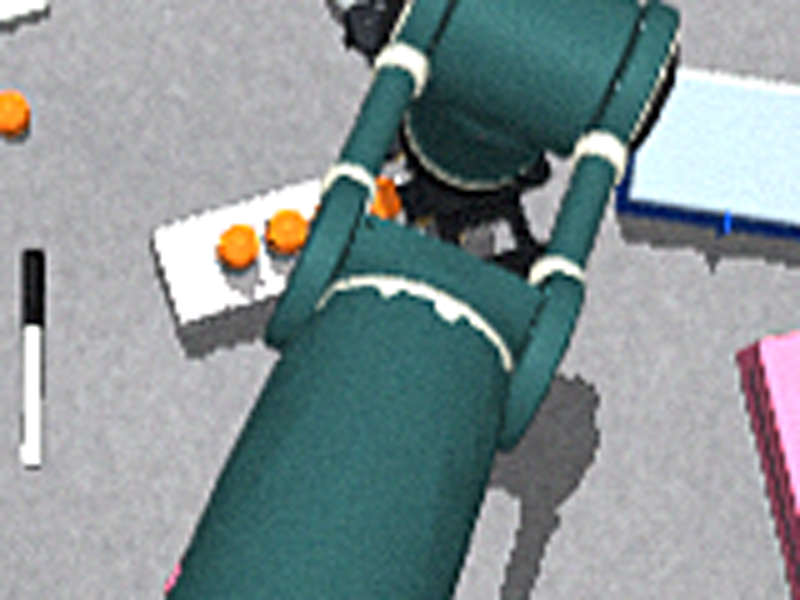

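Both views show the block and the other closures unchanged, and the gripper body is still well clear above. I'll continue.

```bash
python3 -m handwheel '[[0,0,0.002,0,0,0]]'|sed -n '1,2p;4p';
```

```text
time: 8.1
tcp_pos: [0.5742, -0.2449, 0.0997]
wrist_force: [0.8, -0.0, 0.2]
```

```bash
python3 -m handwheel '[[0,0,0.002,0,0,0]]'|sed -n '1,2p;4p';
```

```text
time: 8.2
tcp_pos: [0.5741, -0.2448, 0.0986]
wrist_force: [-0.9, -0.1, 0.1]
```

```bash
python3 -m handwheel '[[0,0,0.002,0,0,0]]'|sed -n '1,2p;4p';
```

```text
time: 8.3
tcp_pos: [0.5742, -0.2448, 0.0979]
wrist_force: [-1.2, -0.3, 2.3]
```

```bash
python3 -m handwheel '[[0,0,0.002,0,0,0]]'|sed -n '1,2p;4p'; python3 -c "
from workcell import *
import numpy as np
print(np.round(state()['joint_torque'],2))"
```

```text
time: 8.4
tcp_pos: [0.5743, -0.2448, 0.097]
wrist_force: [-1.1, 0.2, 3.3]
[-5.000e-02 -4.522e+01 -3.124e+01  3.000e-02 -3.000e-01 -0.000e+00]
```

Contact at TCP z ≈ 0.098, with the expected 3 N of closure friction. Now pushing it home in half-millimetre steps.

```bash
python3 -m handwheel '[[0,0,0.001,0,0,0]]'|sed -n '1,2p;4p';python3 -m handwheel '[[0,0,0.001,0,0,0]]'|sed -n '1,2p;4p'
```

```text
time: 8.5
tcp_pos: [0.5742, -0.2448, 0.0964]
wrist_force: [-0.6, 0.6, 3.2]
time: 8.6
tcp_pos: [0.5742, -0.2448, 0.0958]
wrist_force: [-0.9, -0.1, 2.8]
```

```bash
python3 -m handwheel '[[0,0,0.001,0,0,0]]'|sed -n '1,2p;4p';python3 -m handwheel '[[0,0,0.001,0,0,0]]'|sed -n '1,2p;4p'
```

```text
time: 8.7
tcp_pos: [0.5742, -0.2448, 0.0953]
wrist_force: [-0.9, 0.1, 3.2]
time: 8.8
tcp_pos: [0.5743, -0.2449, 0.0948]
wrist_force: [-1.6, 1.6, 4.9]
```

```bash
python3 -m handwheel '[[0,0,0.001,0,0,0]]'|sed -n '1,2p;4p'
```

```text
time: 8.9
tcp_pos: [0.5743, -0.2449, 0.0948]
wrist_force: [-2.7, 0.3, 7.6]
```

Closure 1 is home: hard stop at TCP z ≈ 0.0949 with 7.6 N. Next I ease up 2 mm, staying below the loose tops, and slide along to closure 2.

```bash
python3 -m handwheel '[[0,0,-0.004,0,0,0],[0.008,0,0,0,0,0],[0.008,0,0,0,0,0],[0.008,0,0,0,0,0]]'|sed -n '1,2p;4p';python3 -m handwheel '[[0.009,0,0,0,0,0],[0.009,0,0,0,0,0]]'|sed -n '1,2p;4p'; python3 g.py
```

```text
time: 9.3
tcp_pos: [0.5703, -0.233, 0.0956]
wrist_force: [-0.3, -3.2, 1.8]
time: 9.5
tcp_pos: [0.5691, -0.2256, 0.0973]
wrist_force: [1.5, -1.7, 2.4]
t 9.5 tcp [ 0.5691 -0.2256  0.0973] F [ 1.48 -1.67  2.42] w 0.003 q [-0.42  0.25  1.86 -0.    1.02 -0.71]
x [-0.2901  0.957  -0.003 ] y [0.957  0.2901 0.0021] z [ 0.0029 -0.0023 -1.    ]
along row (block y) mm -40.6 across(perp) mm 0.9 tip z 89.28
to end: tool units [-0.0389 -0.0018 -0.0613]
yaw err deg -0.061964068365451756
```

```bash
python3 -m handwheel '[[0.009,0,0,0,0,0],[0.009,-0.001,0,0,0,0],[0,0,0.002,0,0,0]]'|sed -n '1,2p;4p';python3 -m handwheel '[[0,0,0.001,0,0,0]]'|sed -n '1,2p;4p'; python3 g.py|sed -n 3p
```

```text
time: 9.8
tcp_pos: [0.565, -0.2155, 0.0955]
wrist_force: [0.1, 0.5, 3.0]
time: 9.9
tcp_pos: [0.565, -0.2156, 0.0948]
wrist_force: [0.6, 1.4, 7.3]
along row (block y) mm -29.8 across(perp) mm -0.1 tip z 86.77
```

```bash
python3 -m handwheel '[[0,0,0.001,0,0,0]]'|sed -n '1,2p;4p'
```

```text
time: 10.0
tcp_pos: [0.5651, -0.2156, 0.0947]
wrist_force: [-0.9, 1.8, 9.1]
```

Closure 2 is home: 9 N at z 0.0947, the same stop height. On to closure 3.

```bash
python3 -m handwheel '[[0,0,-0.004,0,0,0],[0.008,0,0,0,0,0],[0.008,0,0,0,0,0],[0.008,0,0,0,0,0],[0.009,0,0,0,0,0],[0.009,0,0,0,0,0]]'|sed -n '1,2p;4p';python3 -m handwheel '[[0.009,0,0,0,0,0],[0.009,0,0,0,0,0],[0,0,0.002,0,0,0]]'|sed -n '1,2p;4p'; python3 -m handwheel '[[0,0,0.001,0,0,0]]'|sed -n '1,2p;4p'; python3 g.py|sed -n 3p
```

```text
time: 10.6
tcp_pos: [0.5598, -0.1969, 0.0971]
wrist_force: [-0.2, -1.9, 2.3]
time: 10.9
tcp_pos: [0.5562, -0.1867, 0.0954]
wrist_force: [0.5, 0.0, 3.1]
time: 11.0
tcp_pos: [0.5563, -0.1868, 0.0947]
wrist_force: [0.1, 1.9, 6.7]
along row (block y) mm 0.2 across(perp) mm -0.2 tip z 86.75
```

```bash
python3 -m handwheel '[[0,0,0.001,0,0,0]]'|sed -n '1,2p;4p'; python3 -m handwheel '[[0,0,-0.004,0,0,0],[0.008,0,0,0,0,0],[0.008,0,0,0,0,0],[0.008,0,0,0,0,0],[0.009,0,0,0,0,0],[0.009,0,0,0,0,0]]'|sed -n '1,2p;4p';python3 -m handwheel '[[0.009,0,0,0,0,0],[0.009,0,0,0,0,0],[0,0,0.002,0,0,0]]'|sed -n '1,2p;4p'; python3 -m handwheel '[[0,0,0.001,0,0,0]]'|sed -n '1,2p;4p'; python3 g.py|sed -n 3p
```

```text
time: 11.1
tcp_pos: [0.5564, -0.1868, 0.0947]
wrist_force: [-0.6, 1.5, 9.4]
time: 11.7
tcp_pos: [0.551, -0.168, 0.097]
wrist_force: [1.4, -2.3, 2.9]
time: 12.0
tcp_pos: [0.5475, -0.1581, 0.0954]
wrist_force: [0.4, -0.3, 3.2]
time: 12.1
tcp_pos: [0.5476, -0.1581, 0.0948]
wrist_force: [-0.1, 0.8, 6.5]
along row (block y) mm 30.2 across(perp) mm -0.2 tip z 86.76
```

Closures 3 and 4 are home. Last one.

```bash
python3 -m handwheel '[[0,0,0.001,0,0,0]]'|sed -n '1,2p;4p'; python3 -m handwheel '[[0,0,-0.004,0,0,0],[0.008,0,0,0,0,0],[0.008,0,0,0,0,0],[0.008,0,0,0,0,0],[0.009,0,0,0,0,0],[0.009,0,0,0,0,0]]'|sed -n '1,2p;4p';python3 -m handwheel '[[0.009,0,0,0,0,0],[0.009,0,0,0,0,0],[0,0,0.002,0,0,0]]'|sed -n '1,2p;4p'; python3 -m handwheel '[[0,0,0.001,0,0,0]]'|sed -n '1,2p;4p'; python3 -m handwheel '[[0,0,0.001,0,0,0],[0,0,0,0,0,0]]'|sed -n '1,2p;4p'; python3 g.py|sed -n 3p
```

```text
time: 12.2
tcp_pos: [0.5477, -0.1582, 0.0947]
wrist_force: [-1.5, 1.4, 8.7]
time: 12.8
tcp_pos: [0.5422, -0.1392, 0.0969]
wrist_force: [0.3, -1.5, 3.0]
time: 13.1
tcp_pos: [0.5389, -0.1294, 0.0954]
wrist_force: [0.7, -0.6, 2.0]
time: 13.2
tcp_pos: [0.539, -0.1294, 0.0948]
wrist_force: [0.3, 2.3, 6.6]
time: 13.4
tcp_pos: [0.539, -0.1294, 0.0947]
wrist_force: [-1.0, 2.1, 7.6]
along row (block y) mm 60.1 across(perp) mm -0.1 tip z 86.74
```

All five show the hard stop. I'll lift straight up, swing clear and check.

```bash
python3 -m handwheel '[[0,0,-0.02,0,0,0],[0,0,-0.04,0,0,0],[0,0,-0.06,0,0,0],[0,0,-0.06,0,0,0],[0,0,-0.06,0,0,0],[0,0,-0.06,0,0,0],[0,0,-0.04,0,0,0]]'|sed -n '1,2p;4p'; python3 -m handwheel '[[-0.05,-0.01,0,0,0,0],[-0.07,-0.03,0,0,0,0],[-0.07,-0.03,0,0,0,0],[-0.07,-0.03,0,0,0,0],[-0.07,-0.03,0,0,0,0],[-0.07,-0.03,0,0,0,0],[-0.07,-0.03,0,0,0,0],[-0.07,-0.03,0,0,0,0],[-0.07,-0.03,0,0,0,0],[-0.07,-0.03,0,0,0,0],[-0.05,0,0,0,0,0],[0,0,0,0,0,0]]'|sed -n '1,2p;4p'
python3 - <<'E'
from workcell import *
from h import *
for n in("scene","top"):
    f=grab_frame(n);np.savez(n+"5.npz",**f);cv2.imwrite(f"pics/{n}5.png",f["frame"])
    o=load(n+"0.npz")
    for a,b in((5,16),(105,125)):
        B=blobs(o,a,b)
        for c,s in blobs(f,a,b):
            k=min(B,key=lambda t:np.hypot(*(t[0]-c))); print(n,np.round(c,1),s,"shift",np.round(c-k[0],1),k[1])
    for nm,cc in(("orange",(.5565,-.187)),("blue",(.516,.173))):
      for g in(o,f):
        d=g["depth"];v,u=np.mgrid[:420,:560]; R=cv2.Rodrigues(g["rvec"])[0]
        w=(np.stack([(u-g["cx"])/g["fx"]*d,(v-g["cy"])/g["fy"]*d,d],-1)-g["tvec"].reshape(3))@R
        near=(d>0)&(np.hypot(w[...,0]-cc[0],w[...,1]-cc[1])<.125)
        m=near&(abs(w[...,2]-.06)<.006);m2=near&(w[...,2]>.1)&(w[...,2]<.13)
        r=cv2.minAreaRect(w[m][:,:2].astype(np.float32)*1000)
        print(n,nm,np.round(r[0],1),round(r[2],1),"cap z90",np.percentile(w[m2][:,2],90).round(4),w[m2][:,2].mean().round(4))
E
```

```text
time: 14.1
tcp_pos: [0.5388, -0.1301, 0.2663]
wrist_force: [-0.5, -0.7, -0.5]
time: 15.3
tcp_pos: [0.5097, -0.5225, 0.2623]
wrist_force: [0.0, -0.3, -1.1]
scene [239.9 200.7] 61 shift [0.2 0.3] 64
scene [229.8 202.9] 62 shift [0.3 0.7] 60
scene [219.4 204.8] 57 shift [0.1 0.7] 59
scene [209.3 206.8] 60 shift [0.4 0.6] 63
scene [199.  208.9] 60 shift [0.1 0.6] 63
scene [434.6 222.4] 59 shift [-0.1  0. ] 60
scene [285.3 247.6] 59 shift [0.  0.1] 60
scene [349.5 265.5] 78 shift [-0. -0.] 77
scene [ 36.7 280.9] 395 shift [-0.1  0. ] 398
scene [225.7 340.3] 151 shift [0.  0.1] 150
scene [364.5 193.8] 34 shift [-0.1 -0. ] 35
scene [354.7 195.9] 36 shift [0.1 0.2] 34
scene [344.5 197.2] 38 shift [-0.1  0. ] 38
scene [324.3 200.5] 41 shift [-0.1  0.5] 35
scene [334.6 199. ] 37 shift [0.1 0.1] 37
scene [ 10.4 262.1] 144 shift [-0.  0.] 141
scene orange [ 556.3 -186.2] 16.9 cap z90 0.1161 0.1115
scene orange [ 557.5 -185.8] 16.6 cap z90 0.1126 0.1083
scene blue [515.4 173.9] 13.3 cap z90 0.1157 0.111
scene blue [515.9 174.1] 13.5 cap z90 0.1157 0.1109
top [301.   99.3] 153 shift [ 0. -0.] 152

[... 155 characters left out ...]
  -0.1] 75
top [261.4 192.1] 50 shift [-0.1  0.2] 49
top [341.  208.1] 105 shift [0.2 0.2] 106
top [122.6 207.2] 56 shift [0. 0.] 56
top [326.4 212.5] 53 shift [ 4.5 -1.4] 103
top [316.7 215.8] 53 shift [-5.2  1.8] 103
top [307.5 218.6] 50 shift [0.  0.1] 52
top [490. 125.] 114 shift [0. 0.] 114
top [225.1 222.7] 42 shift [0.  0.1] 43
top [215.2 225. ] 41 shift [0. 0.] 41
top [205.3 227.6] 43 shift [0.1 0. ] 45
top [195.7 229.9] 45 shift [0. 0.] 45
top [185.7 232.3] 46 shift [ 0.1 -0. ] 45
top orange [ 556.1 -187.7] 16.8 cap z90 0.1165 0.1109
top orange [ 556.  -187.9] 16.7 cap z90 0.1125 0.1078
top blue [515.4 172.5] 13.5 cap z90 0.1164 0.111
top blue [515.3 172.2] 13.6 cap z90 0.1162 0.111
```

View pics/scene5.png

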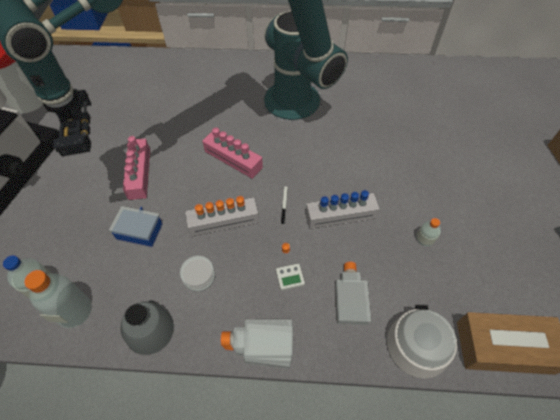

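```bash
python3 - <<'E'
from h import *
for n in("scene","top"):
  for s in("0","5"):
    g=load(n+s+".npz");d=g["depth"];v,u=np.mgrid[:420,:560]; R=cv2.Rodrigues(g["rvec"])[0]
    w=(np.stack([(u-g["cx"])/g["fx"]*d,(v-g["cy"])/g["fy"]*d,d],-1)-g["tvec"].reshape(3))@R
    o=[]
    for a in(-60,-30,0,30,60):
        c=np.array([.5565,-.187])+a/1000*np.array([-.289,.957])
        m=(d>0)&(np.hypot(w[...,0]-c[0],w[...,1]-c[1])<.008)&(w[...,2]>.1)
        o.append(round(np.median(w[m][:,2])*1000,1))
    print(n,s,o)
E
```

```text
scene 0 [np.float64(114.5), np.float64(115.1), np.float64(114.7), np.float64(114.7), np.float64(113.7)]
scene 5 [np.float64(111.3), np.float64(111.2), np.float64(110.8), np.float64(111.2), np.float64(110.0)]
top 0 [np.float64(113.7), np.float64(112.2), np.float64(113.7), np.float64(111.4), np.float64(110.0)]
top 5 [np.float64(108.4), np.float64(109.8), np.float64(108.6), np.float64(109.7), np.float64(110.0)]
```

```bash
python3 -c "
from workcell import *
print(finish_job())"
```

```text
the job is handed in; nothing more can be done
None
```

I pressed all five orange closures home in one pass, from the right-hand (−y) end to the left. The fingers were shut and rose only about 2 mm between closures. I then lifted clear and handed in the job at about 15.5 s; it gave no verdict.

**Home position:** each closure reached its hard stop at the same TCP height (94.7–94.8 mm). The highest wrist reading I took was about 9.4 N upward, against the 40 N limit.

**Closure drop:** the average height of the orange closures fell by about 3.2 mm in each camera view. The scene view shows each closure down 3.2 to 3.9 mm.

**Nothing else moved:** the orange block's measured centre changed by less than 1.3 mm. The blue closures, the blue block and the orange-capped bystanders matched the before pictures. The marker, timer, dishes and tip box look unmoved in the final picture, but I did not measure them.

**Checks that disagreed:**
- **Fingertip height:** the real fingertips sit about 16–17 mm behind the reported TCP, not 8 mm ahead of it as stated. I found the contact height by force instead.
- **Closure 5:** the noisy top-camera depth showed no drop for it. The scene-camera depth (down 3.7 mm) and the stop height both say it is home.

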